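Click the cereal dispenser's gate shut

TASK

The empty cereal dispenser is about to be refilled, but its gate has been left half open. With a fingertip on the knurled rim of its knob, push the knob round clockwise (as you face the knob) by one click, so that it rests in its shut notch with the white pointer upright, and do not let it run on past that notch; then take the hand away. Do not take the knob between the fingers, and leave the ramekin under the spout and the other things on the shelf where they stand.

Things in the scene. Friction and masses are not known exactly. Their poses are not given: they have to be found in the camera images.
- dispenser: Clear acrylic cereal dispenser, fixed. Origin: centre of its underside; z up, -x is the front with the knob, +y is left for someone facing the knob. Foot 180 (x) by 160 by 12 mm; level gate drum 104 mm across ends 83 mm in front of the origin. Round hopper over the origin, 104 mm across (lid 110), 205 to 422 mm high: 53 mm behind the knob's middle, keep the hand's narrow side to it or lean back.
- knob_centre (a point): Centre of the black knurled knob, on its axis half-way along: 108 mm in front of the dispenser's origin, 150 mm high. The knob is a cylinder 60 mm in diameter and 30 mm long, axis level along the dispenser's x, 10 mm gap behind it, rim free at top and sides; the fine knurling grips a fingertip like rubber. This frame turns with the knob.
- knob (a joint): Turn in rad, positive clockwise facing the knob (top of rim moves to the dispenser's -y). Click stops every 0.785. Starts in the stop at 0: gate half open, white pointer (on face and across rim) 45 degrees left of upright. Shut stop: 0.785, pointer upright. The detent resists with up to 0.06 N m (2 N at the rim) until half-way, 0.39, then pulls on into the next stop; friction 0.006 N m.
- ramekin: Grey ceramic ramekin, 90 mm in diameter, 46 mm high, loose, standing on the dispenser's foot under the spout. Origin: centre of its underside. To be left alone.
- dome: Glass cake dome on a round wooden board 260 mm in diameter, 210 mm high with its glass ball on top, loose, at the left of the row. Origin: centre of the board's underside. To be left alone.
- scoop: Steel ice cream scoop, 180 mm long, 29 mm high, lying on the shelf at the right, loose; its x runs from handle to bowl, origin under its middle. To be left alone.
- coaster: Round bamboo coaster 100 mm in diameter, 9 mm thick, loose, at the right of the row. Origin: centre of its underside. To be left alone.

How it is judged:
By the outcome, as a careful person would: the job done as asked, in the order asked, and still so for the second after the job is handed in, with the robot touching nothing.
It also fails if it takes over 35 s, if anything falls off the work surface, if the arm or the gripper's body presses on something with over 40 N, if the wrist force passes 120 N, or if a joint passes its speed limit or range.

ROBOT

A 6-joint arm with a two-finger parallel gripper is mounted at the origin on the work surface. World frame = base frame: x ahead of the robot, y to its left, z up, the work surface at z = 0. Lengths are in m, angles in rad, forces in N, time in s.
With the tool pointing down it reaches from about 0.325 to 0.85 m from the base axis. Payload 15.5 kg.
Tool frame: the origin (TCP) lies midway between the tips of the shut fingers; the grasp point (between the pads) lies 19 mm behind it (pinch_z is the distance from the TCP to the grasp point, in m); z points along the fingers, y is the direction in which the jaws open and shut (so a half turn about z gives the same grasp; the last joint's range is limited). The gripper opens to 91 mm and grips with 3 to 60 N. Pads are 32 mm wide; open, the fingers measure 118 mm over their backs; the gripper's body (76 mm by 178 mm) begins 60 mm behind the grasp point.
Start: joints at [1.185, 0.494, 1.345, -0, 1.302, -0.096], TCP at [0.179, 0.599, 0.214] pointing down, gripper open.
Joint ranges: [-2.91, 2.91], [-0.82, 2.16], [0.22, 2.67], [-1.22, 4.37], [0.12, 2.79], [-3.08, 3.08]. Speed limits (rad/s): [1.89, 1.89, 2.57, 3.01, 3.01, 3.01].

INTERFACE

Orientations are given as a 3x3 rotation matrix whose columns are the frame's x, y, z axes.
In Python, from bench import * gives the robot as it stands.
- The arm moves only by the tool servo_tool, never from a script. Its argument "moves" is a list of rows, each a list of 2 entries, a list of its own where there are three numbers: the shift along the tool's x, y, z scaled (see below), then the turn, a rotation vector about the tool's x, y, z scaled (see below). In form: [[[x, y, z], [wx, wy, wz]], ...]. A call has exactly 10 rows; each row shifts and turns the commanded pose from where the row before left it, along the tool's axes as they then stand; what a row does not reach is not made up. The controller multiplies each number of a shift by 800 mm and each number of a turn by 0.1 rad. A row lasts 1/10 s, in which the tool goes at most 50 mm and 8.59 degrees, less where a joint would pass 70% of its speed; a pose out of reach is approached as far as the arm can. A call with a number of a shift or a turn outside -1 to 1 is refused whole. A call with a gripper value outside its range is refused whole. "gripper" is the opening, from -1 (shut) to 1 (fully open), set as the call begins (left out, the last holds). The fingers move at their own pace and stop on an object; the grip force is fixed at half the most. Time passes only in rows, so rows that do not move let the fingers close, or fill a call up. It gives the time, the measured TCP pose, the force and the opening at its end, in the units of the state.
- state(): the state, without advancing time (a new reading comes with each control period).
- read_camera(name): name is "scene" or "top" or "wrist"; returns a dict with "pixels" (420x560x3 uint8, red, green, blue), "fovy" (degrees; the focal length in pixels is half the picture's height over the tangent of half this angle, whatever the lens; pixels are square), "cx", "cy" (the principal point, pixels), "extrinsics" (4x4, takes a point from camera to world coordinates). Camera axes: x right, y up, looking along -z (the intrinsics and any distortion apply to the point x, -y, -z); pixel columns grow to the right and rows downward; lengths in m; the calibration is good to about 2 mm. A picture is of the moment at which its call begins. There is no depth.
- finish_job(): hands the job in, once; it reports no verdict.
Trained networks look in the newest picture that a camera, given by its name, has taken for a name from the list of things; names that differ only in an ending like _2 or _b are one class to them, and where a whole thing is asked for, a point or a joint stands for the part that bears it (a point fixed in the world has none). Each returns a list of dicts, best first, with "p" (0 to 1); they miss things now and then, are a little off and sometimes report something else, mostly with a low value. They report only what shows in the picture. A call takes as long as a camera call.
- spot_in(camera, thing): "location" ([x, y, z] in m, in world coordinates, good to about 4 mm: the middle of the surface that is visible of it).
- mark_of(camera, thing): "location" ([x, y, z] in m, in world coordinates, good to about 4 mm: a listed point, or the origin of a listed thing).
The state is a dict: "clock": time; "q": joint angles; "qvel": joint speeds; "tau": joint torques, N m; "tool_pos": TCP position; "orientation": TCP orientation; "contact_force": force on the tool from outside, world axes, zero at the start; "wrist_torque": the same for the moment, N m; "grip_width": opening from 0.0 (shut) to 1.0 (fully open).
Only numpy, scipy, OpenCV 4.12 (cv2) and the standard library are available. Lean on these libraries where they do the work, as an engineer would, in place of code of your own. Each camera call takes 0.05 s, during which the arm holds its last target.

## Working session

There is one attempt and no reset: what is moved stays moved. The work goes in short steps, Python scripts to look and compute and a tool call to move; the robot and the scene stay as the last step left them, time stands still between calls to the robot, and variables do not carry over. Pictures are saved under pics/ and viewed, and the job is handed in when it is done.

Besides the shell and the picture viewer there is one more tool, called after "Call:" as a command line: name --argument value ..., lists and objects as JSON in quotes. servo_tool: Moves the arm, as the interface text tells. Its arguments: {"type":"object","properties":{"moves":{"type":"array"},"gripper":{"type":"number"}},"required":["moves"]}

```bash
mkdir -p pics
cat > h.py <<'E'
from bench import *
import numpy as np, cv2
np.set_printoptions(precision=4,suppress=True)
def snap(n,f):
    r=read_camera(n); cv2.imwrite('pics/'+f,r['pixels'][:,:,::-1]); return r
def proj(r,p):
    E=np.array(r['extrinsics']); c=np.linalg.inv(E)@np.append(p,1)
    f=210/np.tan(np.radians(r['fovy'])/2)
    return r['cx']+f*c[0]/-c[2], r['cy']-f*c[1]/-c[2]
E
python3 - <<'E'
from h import *
s=state(); print(s['clock'],s['tool_pos'],np.array(s['orientation']))
for c in ['scene','top','wrist']:
    r=snap(c,c+'0.png'); print(c,r['fovy'],r['cx'],r['cy'],[k for k in r]); print(np.array(r['extrinsics']))
    for t in ['dispenser','knob_centre','ramekin','dome','scoop','coaster']:
        print(t,[(round(d['p'],2),np.round(d['location'],3)) for d in mark_of(c,t)[:2]])
E
```

```text
0.0 [0.1784 0.5986 0.2133] [[-0.9583  0.2858 -0.0005]
 [ 0.2858  0.9583 -0.0012]
 [ 0.0001 -0.0013 -1.    ]]
scene 42.07578607931112 285.89480837140366 206.00467415502368 ['pixels', 'fovy', 'cx', 'cy', 'extrinsics']
[[-0.7786 -0.4946  0.3862  1.1246]
 [ 0.6274 -0.6281  0.4603  0.6326]
 [ 0.0149  0.6007  0.7993  1.2387]
 [ 0.      0.      0.      1.    ]]
dispenser [(0.66, array([ 0.596, -0.043, -0.003])), (0.65, array([ 0.484, -0.041,  0.152]))]
knob_centre [(0.52, array([ 0.482, -0.041,  0.152]))]
ramekin [(0.79, array([ 0.588, -0.051,  0.01 ]))]
dome [(0.87, array([0.616, 0.419, 0.003]))]
scoop [(0.68, array([ 0.539, -0.329, -0.   ])), (0.24, array([ 0.485, -0.044,  0.147]))]
coaster [(0.87, array([ 0.457, -0.484, -0.002]))]
top 56.779715834092954 278.0236206576464 206.60660674586717 ['pixels', 'fovy', 'cx', 'cy', 'extrinsics']
[[-0.02    0.995  -0.0975  0.4715]
 [-0.9996 -0.0178  0.0225  0.0031]
 [ 0.0206  0.0979  0.995   1.2875]
 [ 0.      0.      0.      1.    ]]
dispenser []
knob_centre []
ramekin []
dome [(0.65, array([ 0.616,  0.42 , -0.002]))]
scoop [(0.74, array([ 0.533, -0.326, -0.003]))]
coaster []
wrist 68.87173800310121 274.09150666438956 204.81917819085024 ['pixels', 'fovy', 'cx', 'cy', 'extrinsics']
[[ 0.2863 -0.9219 -0.2611  0.1046]
 [ 0.9581  0.2753  0.0788  0.621 ]
 [-0.0007 -0.2728  0.9621  0.3844]
 [ 0.      0.      0.      1.    ]]
dispenser []
knob_centre []
ramekin []
dome []
scoop []
coaster []
```

View pics/scene0.png

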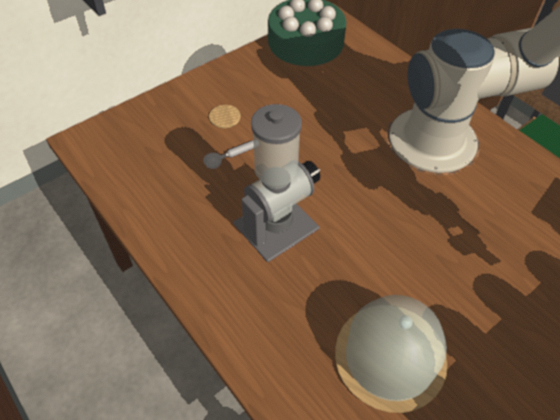

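View pics/top0.png

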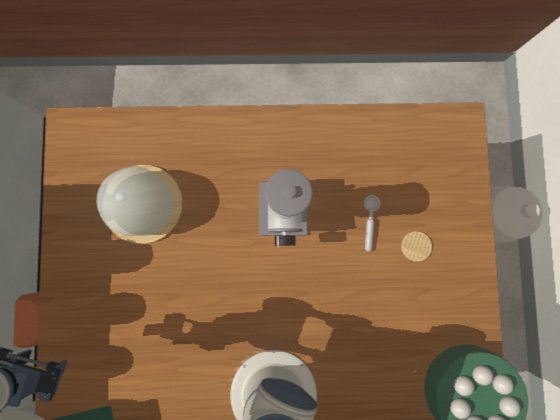

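The scene picture shows the dispenser in mid-table with its knob at about (312,172), facing the robot. The dome is lower right, and the scoop and coaster are beyond it. The top view puts the knob at (285,240), with the dispenser nearly square to the base. I'll bring the hand in front of it, raised, for a wrist view.

```bash
cat > plan.py <<'E'
from h import *
from scipy.spatial.transform import Rotation as R
def sim(p,Rm,rows):
    for s,w in rows:
        p=p+Rm@(np.array(s)*0.8); Rm=Rm@R.from_rotvec(np.array(w)*0.1).as_matrix()
    return p,Rm
def plan(goal,Rg,n=10,p=None,Rm=None):
    s=state(); p=np.array(s['tool_pos']) if p is None else p; Rm=np.array(s['orientation']) if Rm is None else Rm
    w=R.from_matrix(Rm.T@Rg).as_rotvec()/n; d=(np.array(goal)-p)/n
    out=[]
    for i in range(n):
        row=[np.round(Rm.T@d/0.8,4).tolist(),np.round(w/0.1,2).tolist()]; out.append(row); p,Rm=sim(p,Rm,[row])
    print(out); print(p,Rm)
    return p,Rm
Rz=np.array([[-1,0,0],[0,1,0],[0,0,-1.]])
E
python3 - <<'E'
from plan import *
plan([0.40,-0.04,0.27],Rz,n=19)
E
```

```text
[[[-0.026, -0.0361, -0.0037], [0.0, 0.0, -0.15]], [[-0.0254, -0.0365, -0.0037], [0.0, 0.0, -0.15]], [[-0.0249, -0.0369, -0.0037], [0.0, 0.0, -0.15]], [[-0.0243, -0.0373, -0.0037], [0.0, 0.0, -0.15]], [[-0.0238, -0.0376, -0.0037], [0.0, 0.0, -0.15]], [[-0.0232, -0.038, -0.0037], [0.0, 0.0, -0.15]], [[-0.0226, -0.0383, -0.0037], [0.0, 0.0, -0.15]], [[-0.022, -0.0386, -0.0037], [0.0, 0.0, -0.15]], [[-0.0215, -0.039, -0.0037], [0.0, 0.0, -0.15]], [[-0.0209, -0.0393, -0.0037], [0.0, 0.0, -0.15]], [[-0.0203, -0.0396, -0.0037], [0.0, 0.0, -0.15]], [[-0.0197, -0.0399, -0.0037], [0.0, 0.0, -0.15]], [[-0.0191, -0.0402, -0.0037], [0.0, 0.0, -0.15]], [[-0.0185, -0.0405, -0.0037], [0.0, 0.0, -0.15]], [[-0.0179, -0.0407, -0.0037], [0.0, 0.0, -0.15]], [[-0.0173, -0.041, -0.0037], [0.0, 0.0, -0.15]], [[-0.0166, -0.0413, -0.0037], [0.0, 0.0, -0.15]], [[-0.016, -0.0415, -0.0037], [0.0, 0.0, -0.15]], [[-0.0154, -0.0417, -0.0037], [0.0, 0.0, -0.15]]]
[ 0.4001 -0.0401  0.2702] [[-1.      0.0048  0.    ]
 [ 0.0048  1.      0.    ]
 [-0.      0.     -1.    ]]
```

Call:
servo_tool --gripper -1 --moves '[[[-0.026,-0.036,-0.004],[0,0,-0.15]],[[-0.025,-0.036,-0.004],[0,0,-0.15]],[[-0.025,-0.037,-0.004],[0,0,-0.15]],[[-0.024,-0.037,-0.004],[0,0,-0.15]],[[-0.024,-0.038,-0.004],[0,0,-0.15]],[[-0.023,-0.038,-0.004],[0,0,-0.15]],[[-0.023,-0.038,-0.004],[0,0,-0.15]],[[-0.022,-0.039,-0.004],[0,0,-0.15]],[[-0.022,-0.039,-0.004],[0,0,-0.15]],[[-0.021,-0.039,-0.004],[0,0,-0.15]]]'

```text
clock: 2.05
tool_pos: [0.2959, 0.2618, 0.2462]
orientation: [[-0.99, 0.138, 0.0], [0.138, 0.99, 0.0], [-0.0, 0.0, -1.0]]
contact_force: [0.1, 0.3, 0.2]
grip_width: 0.156
```

Call:
servo_tool --gripper -1 --moves '[[[-0.02,-0.04,-0.004],[0,0,-0.15]],[[-0.02,-0.04,-0.004],[0,0,-0.15]],[[-0.019,-0.04,-0.004],[0,0,-0.15]],[[-0.019,-0.041,-0.004],[0,0,-0.15]],[[-0.018,-0.041,-0.004],[0,0,-0.15]],[[-0.017,-0.041,-0.004],[0,0,-0.15]],[[-0.017,-0.041,-0.004],[0,0,-0.15]],[[-0.016,-0.041,-0.004],[0,0,-0.15]],[[-0.015,-0.042,-0.004],[0,0,-0.15]],[[0,0,0],[0,0,0]]]'

```text
clock: 3.05
tool_pos: [0.4022, -0.0434, 0.2752]
orientation: [[-1.0, 0.007, 0.002], [0.007, 1.0, -0.001], [-0.002, -0.001, -1.0]]
contact_force: [1.0, 0.1, 0.7]
grip_width: 0.001
```

Run:
```python
from plan import *
s=state(); print(s['clock'],np.array(s['tool_pos']),np.array(s['orientation']),s['contact_force'],s['grip_width'])
for c in ['wrist','scene','top']:
    r=snap(c,c+'1.png')
    if c=='wrist': print(np.array(r['extrinsics']))
    for t in ['dispenser','knob_centre']:
        print(c,t,[(round(d['p'],2),np.round(d['location'],4)) for d in mark_of(c,t)[:2]])
    for d in mark_of(c,'knob_centre')[:1]: print(proj(r,d['location']))
    print(proj(r,[.483,-.041,.152]))
```

```text
3.05 [ 0.4022 -0.0434  0.2752] [[-1.      0.0073  0.0016]
 [ 0.0073  1.     -0.0012]
 [-0.0016 -0.0012 -1.    ]] [1.0139 0.0997 0.7039] 0.0013410466587153924
[[ 0.008  -0.9616 -0.2742  0.3247]
 [ 1.      0.0072  0.0038 -0.0427]
 [-0.0017 -0.2742  0.9617  0.4455]
 [ 0.      0.      0.      1.    ]]
wrist dispenser []
wrist knob_centre [(0.64, array([ 0.4831, -0.0458,  0.1418])), (0.35, array([ 0.5363, -0.3302,  0.0023]))]
(np.float64(272.86360722183247), np.float64(267.8532734138978))
(np.float64(277.32340588961927), np.float64(272.26811632012067))
scene dispenser [(0.88, array([ 0.596 , -0.0425, -0.001 ])), (0.39, array([ 0.5377, -0.3321, -0.0009]))]
scene knob_centre []
(np.float64(309.11481567735615), np.float64(172.44141999349822))
top dispenser []
top knob_centre [(0.56, array([ 0.4798, -0.0376,  0.1502]))]
(np.float64(283.8950110057272), np.float64(241.70854070866596))
(np.float64(285.0597044793797), np.float64(240.5777186267219))
```

View pics/wrist1.png

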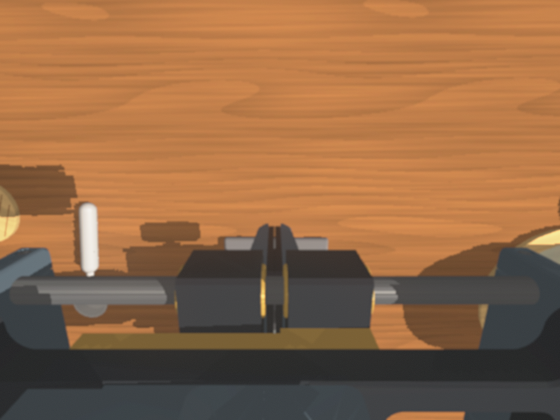

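View pics/scene1.png

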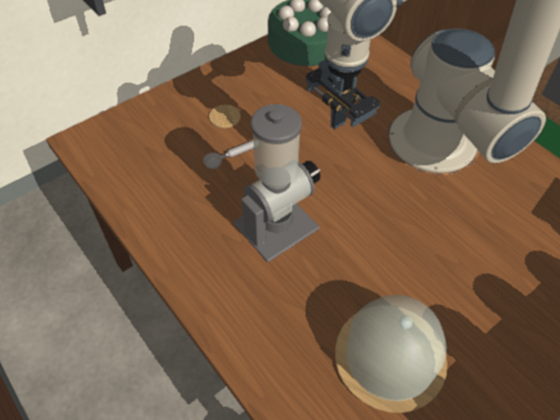

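The hand hides the knob in the wrist view. What shows there is the front edge of the foot, at row ~243 over columns 225–328. I'll enlarge the pictures to measure the knob and the yaw.

Run:
```python
import cv2,numpy as np
a=cv2.imread('pics/scene1.png')[100:260,230:340]; b=cv2.imread('pics/top1.png')[165:260,250:325]; c=cv2.imread('pics/wrist1.png')[225:265,210:345]
cv2.imwrite('pics/zs1.png',cv2.resize(a,None,fx=3.6,fy=3.6,interpolation=cv2.INTER_CUBIC))
cv2.imwrite('pics/zt1.png',cv2.resize(b,None,fx=6,fy=6,interpolation=cv2.INTER_CUBIC))
cv2.imwrite('pics/zw1.png',cv2.resize(c,None,fx=5.5,fy=5.5,interpolation=cv2.INTER_CUBIC))
```

```text
(no output)
```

View pics/zs1.png

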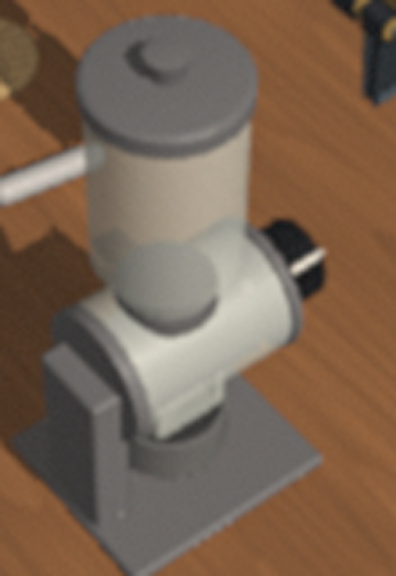

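View pics/zt1.png

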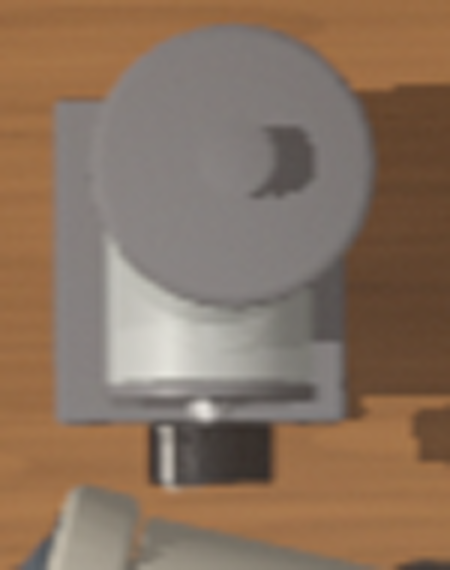

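View pics/zw1.png

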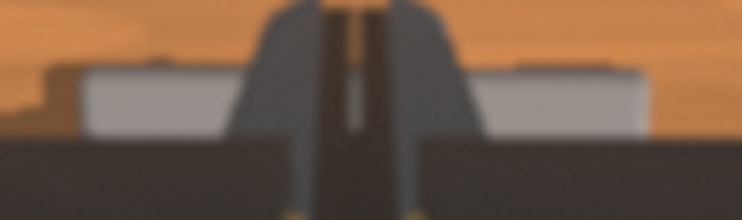

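Run:
```python
from plan import *
from scipy.optimize import least_squares
C={c:read_camera(c) for c in ['scene','top','wrist']}
ob=[('top',(-.09,.08,.012),(259.5,235)),('top',(-.09,-.08,.012),(307.7,234.3)),('top',(.09,.08,.012),(259.5,181.7)),
('scene',(-.09,.08,.012),(319.4,227.2)),('scene',(.09,.08,.012),(268.3,259.7)),('scene',(.09,-.08,.012),(233.3,222.2)),
('wrist',(-.09,-.08,.012),(224.9,238.6)),('wrist',(-.09,.08,.012),(327.8,238.6))]
def W(v,l):
    c,s=np.cos(v[2]),np.sin(v[2]); return np.array([v[0]+c*l[0]-s*l[1],v[1]+s*l[0]+c*l[1],l[2]])
def res(v,o=ob): return np.concatenate([np.array(proj(C[c],W(v,l)))-np.array(u) for c,l,u in o])
for o in [ob,ob[:6],ob[:3],ob[3:6]]:
    s=least_squares(res,[.596,-.042,0],args=(o,)); print(s.x,np.degrees(s.x[2]),W(s.x,(-.108,0,.15)),s.fun.round(1))
v=least_squares(res,[.596,-.042,0]).x
for y in (.03,-.03): print([proj(C['top'],W(v,(x,y,.15))) for x in (-.123,-.093)])
```

```text
[ 0.5904 -0.0405 -0.0174] -0.9960893958834273 [ 0.4824 -0.0386  0.15  ] [-1.3  0.8 -0.7  1.4 -1.2 -0.3  1.4 -0.3 -0.3  1.6 -0.1 -0.7 -2.3  0.
  0.2  1.2]
[ 0.5915 -0.0427 -0.0071] -0.40907167129493405 [ 0.4835 -0.0419  0.15  ] [-0.3  0.7  0.3  0.8 -0.8 -0.4  0.6 -0.9 -0.7  1.3 -1.  -0.7]
[ 0.5926 -0.0437 -0.0087] -0.49936167701837547 [ 0.4846 -0.0427  0.15  ] [-0.1  0.3  0.5  0.5 -0.4 -0.8]
[ 0.5907 -0.0419 -0.0097] -0.5549227983195164 [ 0.4827 -0.0409  0.15  ] [ 1.  -0.8 -0.4  1.3 -0.6 -0.7]
[(np.float64(273.9392829704655), np.float64(245.99892638970016)), (np.float64(273.92344084340664), np.float64(235.67329172455317))]
[(np.float64(294.5161236372922), np.float64(245.94449291511026)), (np.float64(294.44708715095055), np.float64(235.63032216347978))]
```

Run:
```python
from plan import *
s=state(); print(np.array(s['tool_pos']),s['contact_force'])
Rg=Rz@R.from_euler('z',0.0087).as_matrix()
print(Rg)
plan([0.475,-0.0335,0.195],Rg,n=8)
```

```text
[ 0.4007 -0.04    0.2747] [ 0.6317  0.8516 -0.1623]
[[-1.      0.0087  0.    ]
 [ 0.0087  1.      0.    ]
 [ 0.      0.     -1.    ]]
[[[-0.0116, 0.0011, 0.0125], [0.0, 0.0, 0.01]], [[-0.0116, 0.0011, 0.0125], [0.0, 0.0, 0.01]], [[-0.0116, 0.0011, 0.0125], [0.0, 0.0, 0.01]], [[-0.0116, 0.0011, 0.0125], [0.0, 0.0, 0.01]], [[-0.0116, 0.0011, 0.0125], [0.0, 0.0, 0.01]], [[-0.0116, 0.0011, 0.0125], [0.0, 0.0, 0.01]], [[-0.0116, 0.0011, 0.0125], [0.0, 0.0, 0.01]], [[-0.0116, 0.0012, 0.0125], [0.0, 0.0, 0.01]]]
[ 0.4749 -0.0335  0.1947] [[-0.9999  0.0127  0.    ]
 [ 0.0127  0.9999  0.    ]
 [-0.      0.     -1.    ]]
```

Call:
servo_tool --gripper -1 --moves '[[[-0.02,0.002,0.002],[0,0,0]],[[-0.02,0.002,0.005],[0,0,0]],[[-0.02,0.002,0.01],[0,0,0]],[[-0.02,0.002,0.018],[0,0,0]],[[-0.013,0.001,0.02],[0,0,0]],[[0,0,0.02],[0,0,0]],[[0,0,0.015],[0,0,0]],[[0,0,0.01],[0,0,0]],[[0,0,0],[0,0,0]],[[0,0,0],[0,0,0]]]'

```text
clock: 4.8
tool_pos: [0.4756, -0.0333, 0.1949]
orientation: [[-1.0, 0.005, 0.0], [0.005, 1.0, -0.0], [-0.0, -0.0, -1.0]]
contact_force: [0.1, -0.3, 0.8]
grip_width: 0.002
```

Run:
```python
from plan import *
s=state(); print(s['clock'],np.array(s['tool_pos']),s['contact_force'])
for c,(y0,y1,x0,x1),z in [('scene',(120,220,250,360),5),('top',(190,280,240,340),5)]:
    r=snap(c,c+'2.png'); cv2.imwrite(f'pics/z{c}2.png',cv2.resize(r['pixels'][y0:y1,x0:x1,::-1],None,fx=z,fy=z,interpolation=cv2.INTER_CUBIC))
```

```text
4.8 [ 0.4756 -0.0333  0.1949] [ 0.1087 -0.3427  0.8305]
```

View pics/zscene2.png

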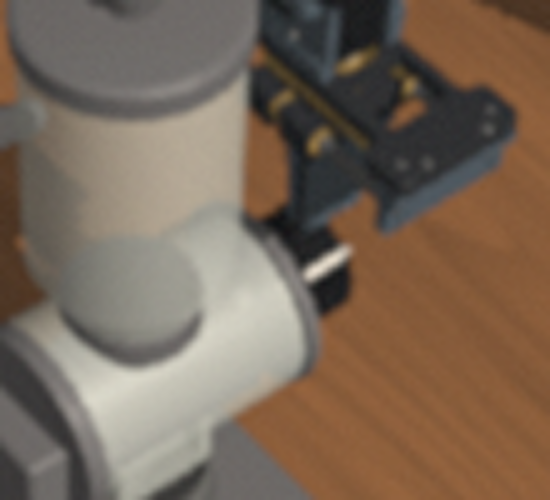

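View pics/ztop2.png

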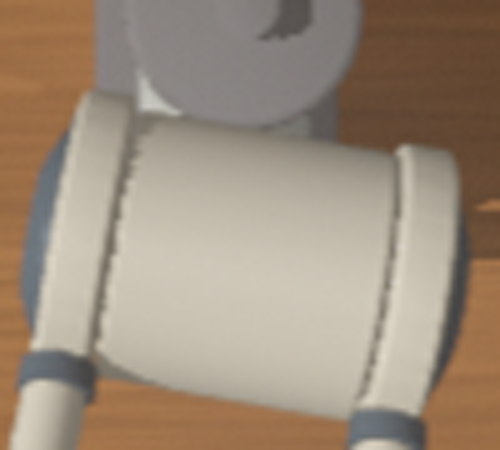

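View pics/scene2.png

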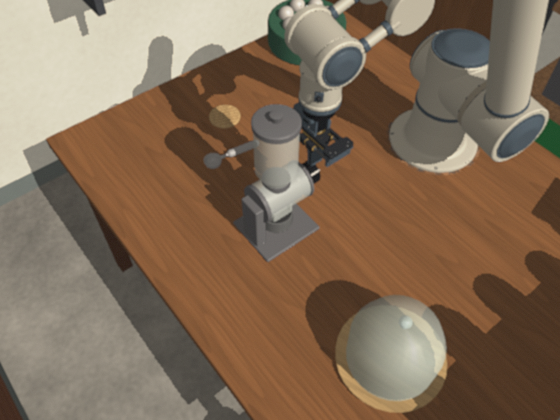

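The hand is centred over the knob and there is a clear gap to the hopper. Now a slow descent to touch.

Call:
servo_tool --gripper -1 --moves '[[[0,0,0.006],[0,0,0]],[[0,0,0.005],[0,0,0]],[[0,0,0.003],[0,0,0]],[[0,0,0.001],[0,0,0]],[[0,0,0.001],[0,0,0]],[[0,0,0.001],[0,0,0]],[[0,0,0.001],[0,0,0]],[[0,0,0],[0,0,0]],[[0,0,0],[0,0,0]],[[0,0,0],[0,0,0]]]'

```text
clock: 5.9
tool_pos: [0.4751, -0.0333, 0.1804]
orientation: [[-1.0, 0.005, 0.0], [0.005, 1.0, -0.0], [-0.0, -0.0, -1.0]]
contact_force: [-0.4, 0.9, -0.7]
grip_width: 0.002
```

Call:
servo_tool --gripper -1 --moves '[[[0,0,0.0005],[0,0,0]],[[0,0,0.0005],[0,0,0]],[[0,0,0.0005],[0,0,0]],[[0,0,0.0005],[0,0,0]],[[0,0,0.0005],[0,0,0]],[[0,0,0],[0,0,0]],[[0,0,0],[0,0,0]],[[0,0,0],[0,0,0]],[[0,0,0],[0,0,0]],[[0,0,0],[0,0,0]]]'

```text
clock: 6.9
tool_pos: [0.4754, -0.0332, 0.1795]
orientation: [[-1.0, 0.005, 0.001], [0.005, 1.0, -0.0], [-0.001, -0.0, -1.0]]
contact_force: [-7.1, 2.5, 25.8]
grip_width: 0.002
```

Call:
servo_tool --gripper -1 --moves '[[[0,0,-0.0006],[0,0,0]],[[0,-0.002,0],[0,0,0]],[[0,-0.002,0],[0,0,0]],[[0,-0.002,0],[0,0,0]],[[0,-0.002,0],[0,0,0]],[[0,-0.002,0],[0,0,0]],[[0,-0.002,0],[0,0,0]],[[0,-0.002,0],[0,0,0]],[[0,0,0],[0,0,0]],[[0,0,0],[0,0,0]]]'

```text
clock: 7.9
tool_pos: [0.4753, -0.0447, 0.1799]
orientation: [[-1.0, 0.005, 0.001], [0.005, 1.0, -0.0], [-0.001, -0.0, -1.0]]
contact_force: [-7.5, 0.0, 24.8]
grip_width: 0.004
```

Run:
```python
from plan import *
s=state(); print(s['clock'],np.array(s['tool_pos']),s['contact_force'])
for c,(y0,y1,x0,x1),z in [('scene',(140,200,280,340),8)]:
    r=snap(c,c+'3.png'); cv2.imwrite(f'pics/z{c}3.png',cv2.resize(r['pixels'][y0:y1,x0:x1,::-1],None,fx=z,fy=z,interpolation=cv2.INTER_CUBIC))
```

```text
7.9 [ 0.4753 -0.0447  0.1799] [-7.4787  0.0227 24.8498]
```

View pics/zscene3.png

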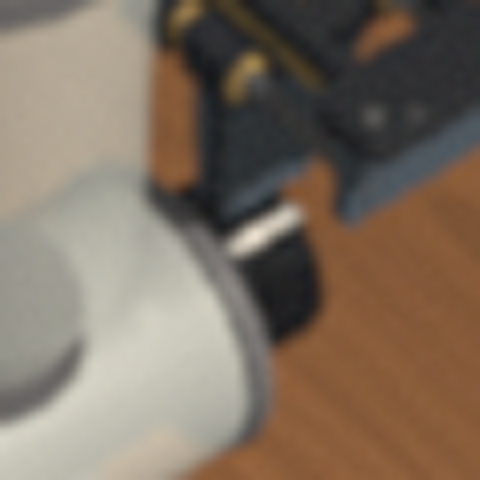

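The pointer has moved up by about half a click and the side force is near zero, which is the crest of the detent. I'll carry on another 8 mm.

Call:
servo_tool --gripper -1 --moves '[[[0,-0.0015,0],[0,0,0]],[[0,-0.0015,0],[0,0,0]],[[0,-0.0015,0],[0,0,0]],[[0,-0.0015,0],[0,0,0]],[[0,-0.0015,0],[0,0,0]],[[0,-0.0015,0],[0,0,0]],[[0,-0.001,0],[0,0,0]],[[0,0,0],[0,0,0]],[[0,0,0],[0,0,0]],[[0,0,0],[0,0,0]]]'

```text
clock: 8.95
tool_pos: [0.4752, -0.053, 0.1793]
orientation: [[-1.0, 0.005, 0.001], [0.005, 1.0, -0.001], [-0.001, -0.001, -1.0]]
contact_force: [-3.6, -4.2, 10.6]
grip_width: 0.001
```

Run:
```python
from plan import *
s=state(); print(s['clock'],np.array(s['tool_pos']),s['contact_force'])
for c,(y0,y1,x0,x1),z in [('scene',(140,200,280,340),8)]:
    r=snap(c,c+'4.png'); cv2.imwrite(f'pics/z{c}4.png',cv2.resize(r['pixels'][y0:y1,x0:x1,::-1],None,fx=z,fy=z,interpolation=cv2.INTER_CUBIC))
```

```text
8.95 [ 0.4752 -0.053   0.1793] [-3.6048 -4.1673 10.5885]
```

View pics/zscene4.png

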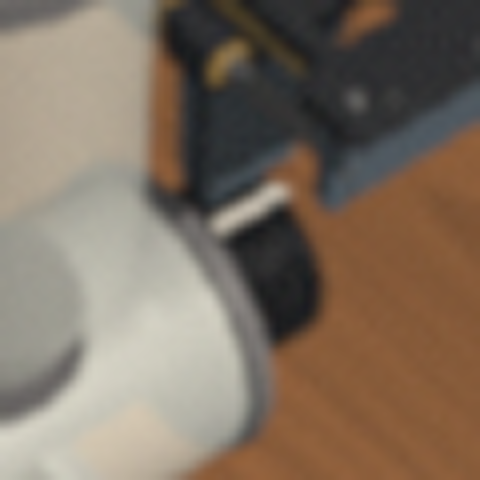

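The knob is past half-way and pulling on towards shut. I'll lift straight off.

Call:
servo_tool --gripper -1 --moves '[[[0,0,-0.002],[0,0,0]],[[0,0,-0.005],[0,0,0]],[[0,0,-0.01],[0,0,0]],[[0,0,-0.02],[0,0,0]],[[0,0,-0.02],[0,0,0]],[[0.015,0,-0.02],[0,0,0]],[[0.03,0,-0.015],[0,0,0]],[[0.04,0,-0.01],[0,0,0]],[[0.03,0,0],[0,0,0]],[[0,0,0],[0,0,0]]]'

```text
clock: 10.0
tool_pos: [0.3805, -0.0517, 0.261]
orientation: [[-1.0, 0.005, -0.0], [0.005, 1.0, -0.0], [0.0, -0.0, -1.0]]
contact_force: [0.6, 0.1, -1.2]
grip_width: 0.008
```

Call:
servo_tool --gripper -1 --moves '[[[0,0.04,0],[0,0,0]],[[0,0.05,0],[0,0,0]],[[0,0.05,0],[0,0,0]],[[0,0.05,0],[0,0,0]],[[0,0.05,0],[0,0,0]],[[0,0.05,0],[0,0,0]],[[0,0.04,0],[0,0,0]],[[0,0,0],[0,0,0]],[[0,0,0],[0,0,0]],[[0,0,0],[0,0,0]]]'

```text
clock: 11.0
tool_pos: [0.3844, 0.2115, 0.2604]
orientation: [[-1.0, 0.005, -0.0], [0.005, 1.0, -0.0], [0.0, -0.0, -1.0]]
contact_force: [-0.0, 0.5, 0.4]
grip_width: 0.006
```

Run:
```python
from plan import *
s=state(); print(s['clock'],np.array(s['tool_pos']),s['contact_force'])
im=[]
for c,(y0,y1,x0,x1) in [('scene',(140,200,280,340)),('top',(200,260,255,315))]:
    r=snap(c,c+'5.png'); im.append(cv2.resize(r['pixels'][y0:y1,x0:x1,::-1],None,fx=6,fy=6,interpolation=cv2.INTER_CUBIC))
    o=np.array([.591,-.0425,0]); k=np.array([.483,-.0415,.15])
    for a in (0,.785,1.57):  # pointer at rim front end, left angle
        th=np.pi/4-a
        for x in (-.015,.015): print(c,a,np.round(proj(r,k+[x,.03*np.sin(th),.03*np.cos(th)])-np.array([x0,y0]),1)*6)
    for t in ['ramekin','dome','scoop','coaster']:
        print(t,[(round(d['p'],2),np.round(d['location'],3)) for d in mark_of(c,t)[:1]])
cv2.imwrite('pics/z5.png',np.hstack(im))
```

```text
11.0 [0.3844 0.2115 0.2604] [-0.0388  0.4704  0.412 ]
scene 0 [234.6 178.2]
scene 0 [181.8 211.2]
scene 0.785 [203.4 135. ]
scene 0.785 [150.6 168. ]
scene 1.57 [171. 120.]
scene 1.57 [118.2 151.8]
ramekin [(0.53, array([ 0.587, -0.052,  0.011]))]
dome [(0.78, array([0.618, 0.418, 0.002]))]
scoop [(0.78, array([ 0.54, -0.33, -0.  ]))]
coaster [(0.66, array([ 0.455, -0.484, -0.004]))]
top 0 [139.2 275.4]
top 0 [138.  212.4]
top 0.785 [184.2 274.8]
top 0.785 [183.  211.2]
top 1.57 [228.  273.6]
top 1.57 [226.8 210.6]
ramekin []
dome [(0.77, array([0.613, 0.419, 0.002]))]
scoop [(0.97, array([ 0.535, -0.325, -0.001]))]
coaster [(0.96, array([ 0.46 , -0.478, -0.001]))]
```

View pics/z5.png

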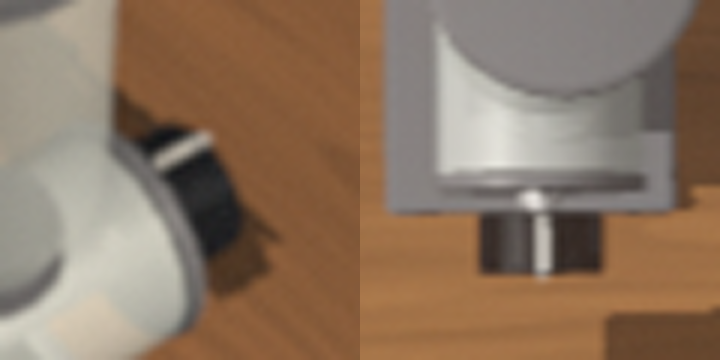

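View pics/scene5.png

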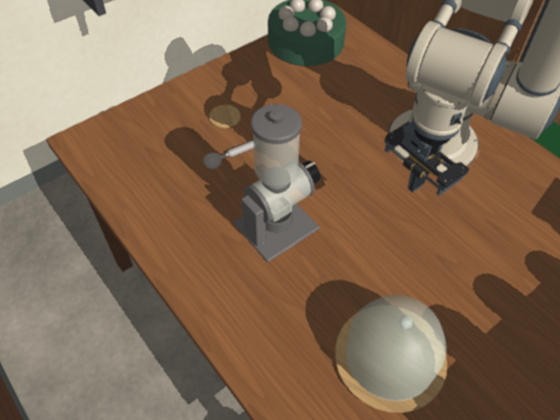

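The scene crop shows the pointer from (155,163) to (210,137), and the top crop shows it at column ~183, in the middle of the knob. Both match the positions predicted for 0.785 rad. The other things stand where they did, so I'm handing in.

```bash
python3 -c "
from bench import *
print(finish_job(), state()['clock'])"
```

```text
the job is handed in; nothing more can be done
the job is handed in; nothing more can be done
```

The knob is in its shut notch with the white pointer upright, and the job was handed in about 11 s into the 35 s allowed.

**What I did:** I set the shut fingertips on top of the knob's rim and drew them about 20 mm towards the dispenser's -y side. That took the knob past half-way. I then lifted straight off and the detent pulled it the rest of the way into the notch. After that I moved the hand well clear.

**Last checks:**
- **Pointer:** it stands where I predicted for 0.785 rad, within a pixel or so in the scene and top pictures. It did not run on past the notch.
- **Contact:** the force on the tool read about zero with the hand away.
- **Dome, scoop and coaster:** they read within about 5 mm of where they were first found, which is roughly the networks' own error.
- **Ramekin:** it also read as unmoved, but only the scene camera could find it. The top camera could not confirm it.

**What fell short:**
- **Pressing force:** I pressed harder than I meant to, about 26 N at the fingertips. Backing off slightly did not bring it down, and it stayed at about 25 N half-way through the push.
- **Wrist camera:** it was no use for seeing the knob, because the fingers hid it. I placed the knob by fitting the dispenser's foot in the camera pictures; the fits agreed to within about 4 mm.

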